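# Gauge the taper bore of a hub flange

## Robot

A 6-joint arm with a two-finger parallel gripper is mounted at the origin on the work surface. World frame = base frame: x ahead of the robot, y to its left, z up, the work surface at z = 0. Lengths are in m, angles in rad, forces in N, time in s.
With the tool pointing down it reaches from about 0.3 to 0.875 m from the base axis. Payload 6.4 kg.
Tool frame: the origin (TCP) lies midway between the tips of the shut fingers; the grasp point (between the pads) lies 19 mm behind it (ctrl.tcp_to_grasp is the distance from the TCP to the grasp point, in m); z points along the fingers, y is the direction in which the jaws open and shut (so a half turn about z gives the same grasp; the last joint's range is limited). The gripper opens to 85 mm and grips with 20 to 120 N. Pads are 22 mm wide; open, the fingers measure 114 mm over their backs; the gripper's body (76 mm by 85 mm) begins 54 mm behind the grasp point. The pads swing forward as they close: fully open they stand 13 mm farther back than shut.
Start: joints at [-1.412, 0.181, 1.607, -0, 1.354, -0.206], TCP at [0.205, -0.537, 0.231] pointing down, gripper open.
Joint ranges: [-2.99, 2.99], [-0.89, 2.07], [0.3, 2.58], [-1.14, 4.28], [0, 2.63], [-3.12, 3.12]. Speed limits (rad/s): [2.57, 2.57, 3.01, 3.14, 3.14, 3.14].

## Interface

Orientations are given as a unit quaternion [w, x, y, z].
In Python, from bench import monitor, imaging, order, spotter, ctrl gives the robot as it stands.
- The arm moves only by the shell command python3 -m pendant 'ROWS'. ROWS is JSON, a list that holds one entry, the list of rows, each a list of 5 numbers: the shift along the world's x, y, z in mm, then the turn about the world's z in degrees, then the finger opening in mm, from 0 to 85.4. A call has 1 to 8 rows; each row shifts and turns the commanded pose from where the row before left it; what a row does not reach is not made up. A row lasts 1/8 s, in which the tool goes at most 62.5 mm and 10.7 degrees, less where a joint would pass 70% of its speed; a pose out of reach is approached as far as the arm can. A call with a gripper value outside its range is refused whole. The fingers move at their own pace and stop on an object; the grip force is fixed at half the most. Time passes only in rows, so rows that do not move let the fingers close. It gives the time, the measured TCP pose, the force and the opening at its end, in the units of the state.
- monitor.get_obs(): the state, without advancing time (a new reading comes with each control period).
- imaging.camera(name): name is "side" or "top" or "wrist"; returns a dict with "img" (420x560x3 uint8, red, green, blue), "vfov" (degrees; the focal length in pixels is half the picture's height over the tangent of half this angle, whatever the lens; pixels are square), "cx", "cy" (the principal point, pixels), "origin" and "orientation" of the camera in the world. Camera axes: x right, y down, z forward; pixel columns grow to the right and rows downward; lengths in m; the calibration is good to about 2 mm. A picture is of the moment at which its call begins. There is no depth.
- order.hand_in(): hands the job in, once; it reports no verdict.
Trained networks look in the newest picture that a camera, given by its name, has taken for a name from the list of things; names that differ only in an ending like _2 or _b are one class to them, and where a whole thing is asked for, a point or a joint stands for the part that bears it (a point fixed in the world has none). Each returns a list of dicts, best first, with "confidence" (0 to 1); they miss things now and then, are a little off and sometimes report something else, mostly with a low value. They report only what shows in the picture. A call takes as long as a camera call. They do not tell look-alikes from the thing itself.
- spotter.recognise(camera, thing): "at" ([x, y, z] in m, in the coordinates of the camera as it stood for that picture, good to about 4 mm: the middle of the surface that is visible of it).
- spotter.tip_of(camera, thing): "at" ([x, y, z] in m, in the coordinates of the camera as it stood for that picture, good to about 4 mm: a listed point, or the origin of a listed thing).
The state is a dict: "time_s": time; "q": joint angles; "dq": joint speeds; "joint_efforts": joint torques, N m; "eef_pos": TCP position; "eef_rot": TCP orientation; "wrist_force": force on the tool from outside, world axes, zero at the start; "torque": the same for the moment, N m; "opening": opening from 0.0 (shut) to 1.0 (fully open).
Only numpy, scipy, OpenCV 4.12 (cv2) and the standard library are available. Lean on these libraries where they do the work, as an engineer would, in place of code of your own. Each camera call takes 0.05 s, during which the arm holds its last target. There are 200 camera calls.

## Task

Check this hub flange at the inspection plate: slide it along the fence, flat on the granite and kept against the fence, until it is up against the end stop. Then take the taper plug gauge (the one with the conical head) out of the sloped rest and stand it upright in the flange's tapered bore, cone first and fully home, setting it in gently, and let go of it. Leave the stepped gauge and everything else on the bench where it is.

Things in the scene. Friction and masses are not known exactly. Their poses are not given: they have to be found in the camera images.
- plate: Fixed dark granite plate, 250 (x) by 400 (y) by 50 mm, top face at z = 50 mm, with a steel fence and end stop on it, both 25 mm high. Origin: centre of its underside; x points across to the fence, y along the fence away from the end stop, z up. Fence: bar 20 by 370 mm along y, inner face at x = 85 mm. End stop: bar square to the fence, inner face at y = -155 mm, from x = 10 to 85 mm.
- home (a point): Point on the granite's top face where the centre of the flange's underside comes when the flange touches both fence and end stop; 35 mm, -105 mm in the plate's x, y. Axes as the plate's.
- flange_mid (a point): Centre (21 mm over the underside) of the loose cast-iron hub flange, about 0.95 kg, lying hub up on the plate, within 2 mm of the fence. Disc 100 mm in diameter, 16 mm thick; hub 63 narrowing to 58 mm, top face 42 mm over the underside. Through bore, taper 1:5 (5.7 degrees a side): 44 mm in diameter at the hub's top face, 35.6 mm at the underside. z: bore's axis, up.
- bore_mouth (a point): Centre of the bore's mouth, at the hub's top face of the flange, 42 mm over its underside; z up along the bore.
- rest: Fixed grey sheet-steel gauge rest, foot 170 (x) by 190 mm (y), with two V-shaped angle irons 95 mm apart (y = 47.5 and -47.5 mm). One gauge lies in each V, head down, handle leaning up towards the rest's -x side; which gauge lies in which V changes. The Vs cradle only the heads; the handles stand free above. Origin: centre of its underside, z up.
- gauge_mid (a point): Centre (70 mm from either end) of the loose steel taper plug gauge, 140 mm long, about 0.5 kg, lying in the rest, axis about 35 degrees from vertical. z: along its axis from head to handle. Conical head 42 mm long (taper 1:5), 36.8 mm in diameter at the free end, 45.2 mm at the large end; neck 22 mm, 8 mm long; round handle 26 mm in diameter, from 20 mm below this centre to 70 mm above.
- gauge_line (a point): Point on the taper gauge's axis 36 mm from its small end (34 mm from its centre), where the cone is 44 mm in diameter; it meets the centre of the bore's mouth when the gauge is fully home, with 6 mm of the cone still showing above the hub. Axes as for gauge_mid.
- step_gauge_mid (a point): Middle of the other gauge in the rest, to be left alone: straight stepped cylinder head (28 and 34 mm in diameter, 46 mm long) with a thinner black handle, 131 mm long in all.
- caliper: Bystander: caliper, 230 mm long, 12 mm high, lying on the plate on the side away from the fence; origin under the middle of its beam.
- spare_flanges: Bystander: two smaller flanges, 85 mm in diameter, stacked 32 mm high on the bench beyond the plate; origin at the centre of the underside.
- oil_can: Bystander: can, 65 mm in diameter and 190 mm high, standing on the bench to the right of the rest; origin at the centre of the underside.
- pipe_nipple: Bystander: short pipe, 48 mm in diameter and 90 mm high, standing on end beyond the plate; origin at the centre of the underside.
- square: Bystander: engineer's square, 12 mm high, lying on the bench beyond the rest; origin under the middle of its stock.
- carton: Bystander: cardboard carton, 110 by 150 by 80 mm, on the bench to the left of the plate; origin at the centre of the underside.
Things that resemble listed ones, but are neither listed nor needed, are in the scene too. Leave any yellow look-alike of the part that bears flange_mid alone.

How it is judged:
On the way, in this order (a step that is already met when the one before it is completed fails the run):
1. the flange is up against the end stop and the fence (horizontal distance between flange_mid and home below 0.006 m and angle between flange_mid's own z axis and vertical below 0.05 rad), for 0.2 s.
2. the taper gauge stands upright and fully home in the bore (distance between gauge_line and bore_mouth below 0.005 m and angle between the z axis of gauge_mid and the z axis of flange_mid, either way round below 0.04 rad and angle between gauge_mid's own z axis and vertical below 0.05 rad), for 0.2 s.
At the end, for the whole second after the job is handed in: The flange lies flat within 6 mm of its place against fence and end stop; the taper gauge stands upright in its bore, its 44 mm line within 4 mm of the mouth's centre (2 mm sideways), axes within 2 degrees, released; both at rest (all of step 1 and distance between gauge_line and bore_mouth below 0.004 m and horizontal distance between gauge_line and bore_mouth below 0.002 m and angle between the z axis of gauge_mid and the z axis of flange_mid, either way round below 0.035 rad and angle between gauge_mid's own z axis and vertical below 0.05 rad and contact force between taper_gauge and the arm below 0.05 N and contact force between taper_gauge and the fingers below 0.05 N and linear speed of each of taper_gauge, flange below 0.01 m/s); the robot touches nothing.
It fails at once if the flange was lifted or tipped off the granite (more than 8 mm or 0.15 rad) (z of flange_mid in the frame of plate above 0.079 m or z of flange_mid in the frame of plate below 0.06 m or angle between flange_mid's own z axis and vertical above 0.15 rad).
It fails at once if the flange came more than 15 mm away from the fence (x of flange_mid in the frame of plate below 0.02 m).
It fails at once if the taper gauge was dropped or slammed into the flange (faster than 0.25 m/s on its last 40 mm) (distance between gauge_line and bore_mouth below 0.04 m and linear speed of taper_gauge above 0.25 m/s).
It fails at once if the stepped gauge was disturbed (moved more than 20 mm) (distance of step_gauge_mid from where it was at the start of the episode above 0.02 m).
It fails at once if another thing on the bench was moved more than 25 mm (distance of any of caliper, spare_flanges, oil_can, pipe_nipple, square, carton from where it was at the start of the episode above 0.025 m).
It also fails if it takes over 61 s, if anything falls off the work surface, if the arm or the gripper's body presses on something with over 40 N, if the wrist force passes 120 N, or if a joint passes its speed limit or range.

## Working session

There is one attempt and no reset: what is moved stays moved. The work goes in short steps, Python scripts to look and compute and a shell command to move; the robot and the scene stay as the last step left them, time stands still between calls to the robot, and variables do not carry over. Pictures are saved under pics/ and viewed, about 8 in all and at most 12, crops included, and the job is handed in when it is done.

```bash
ls; mkdir -p pics; cat > h.py <<'E'
import numpy as np, cv2
from scipy.spatial.transform import Rotation as R
from bench import monitor, imaging, order, spotter, ctrl
def rot(q): return R.from_quat([q[1],q[2],q[3],q[0]])
def cam(n,save=None):
    c=imaging.camera(n)
    c['R']=rot(c['orientation']); c['o']=np.array(c['origin'])
    c['f']=c['img'].shape[0]/2/np.tan(np.radians(c['vfov'])/2)
    if save: cv2.imwrite('pics/'+save,c['img'][:,:,::-1])
    return c
def w(c,p): return c['o']+c['R'].apply(p)
def px(c,P):
    v=c['R'].inv().apply(np.array(P)-c['o']); return np.array([c['cx']+c['f']*v[0]/v[2],c['cy']+c['f']*v[1]/v[2]])
def ray(c,u,v,z):
    d=c['R'].apply([(u-c['cx'])/c['f'],(v-c['cy'])/c['f'],1]); return c['o']+d*(z-c['o'][2])/d[2]
E
cat > a.py <<'E'
from h import *
for n in ['top','side']:
    c=cam(n,n+'0.png'); print(n,c['o'].round(3),c['R'].as_matrix().round(2).tolist(),c['f'])
    for t in ['plate','home','flange_mid','bore_mouth','rest','gauge_mid','gauge_line','step_gauge_mid','caliper','spare_flanges','oil_can','pipe_nipple','square','carton']:
        for d in spotter.tip_of(n,t)[:3]:
            print(t,round(d['confidence'],2),w(c,d['at']).round(3),px(c,w(c,d['at'])).round(0))
print(monitor.get_obs()); print(ctrl.tcp_to_grasp)
a=[cv2.imread(f'pics/{n}0.png') for n in ['top','side']]
E
python3 a.py
```

```text
pics
top [ 0.39  -0.023  1.648] [[0.02, -0.99, 0.14], [-1.0, -0.02, 0.01], [-0.0, -0.14, -0.99]] 446.3281810117307
plate 0.93 [ 0.507  0.126 -0.001] [233. 243.]
home 0.82 [0.539 0.021 0.046] [261. 233.]
flange_mid 0.91 [0.711 0.324 0.022] [180. 186.]
flange_mid 0.85 [0.722 0.053 0.022] [253. 185.]
flange_mid 0.7 [0.649 0.442 0.021] [148. 202.]
bore_mouth 0.89 [0.716 0.05  0.044] [254. 185.]
bore_mouth 0.85 [0.713 0.324 0.045] [179. 184.]
bore_mouth 0.76 [0.541 0.227 0.093] [202. 230.]
rest 0.94 [ 0.57  -0.263 -0.001] [338. 228.]
gauge_mid 0.79 [ 0.604 -0.312  0.111] [357. 215.]
gauge_line 0.61 [ 0.625 -0.303  0.078] [352. 211.]
step_gauge_mid 0.74 [ 0.593 -0.216  0.099] [329. 218.]
step_gauge_mid 0.39 [ 0.607 -0.314  0.112] [357. 214.]
caliper 0.62 [0.427 0.136 0.052] [228. 264.]
spare_flanges 0.94 [ 0.755 -0.088  0.003] [292. 178.]
oil_can 0.72 [ 0.555 -0.514 -0.   ] [406. 233.]
pipe_nipple 0.44 [0.734 0.204 0.001] [214. 182.]
square 0.63 [ 0.754 -0.215  0.001] [325. 179.]
square 0.59 [0.539 0.022 0.046] [260. 233.]
carton 0.9 [0.482 0.477 0.001] [137. 247.]
carton 0.72 [ 0.504  0.1
[... 1151 characters left out ...]
.226 0.072] [248. 165.]
{'time_s': 1.5, 'q': array([-1.41230332e+00,  1.80801476e-01,  1.60695006e+00, -3.39144773e-05,
        1.35381823e+00, -2.06289780e-01]), 'dq': array([ 0.00082067, -0.00052831, -0.00053364, -0.00074475,  0.00069189,
        0.00022047]), 'joint_efforts': array([-2.04905418e-04, -4.44833565e+01, -3.51676190e+01, -2.56559088e-04,
        8.61959015e-04,  7.27982666e-06]), 'eef_pos': array([ 0.20514595, -0.53719264,  0.2313118 ]), 'eef_rot': array([ 1.10450937e-05,  9.83412087e-01,  1.81385407e-01, -1.68284151e-05]), 'wrist_force': array([-0.68804134, -0.0317478 ,  0.01400982]), 'torque': array([0.03739013, 0.03308769, 0.03624588]), 'opening': 0.9969854699109781}
0.0187
```

```bash
python3 - <<'E'
import cv2,numpy as np
t=cv2.imread('pics/top0.png')[150:290,110:430]; s=cv2.imread('pics/side0.png')[100:440,180:400]
t=cv2.resize(t,None,fx=1.75,fy=1.75,interpolation=cv2.INTER_CUBIC)
s2=cv2.resize(cv2.imread('pics/side0.png')[110:340,190:390],None,fx=1.75,fy=1.75,interpolation=cv2.INTER_CUBIC)
print(t.shape,s2.shape)
W=max(t.shape[1],s2.shape[1]); o=np.zeros((t.shape[0]+350,W,3),np.uint8)
o[:t.shape[0],:t.shape[1]]=t; o[t.shape[0]:,:s2.shape[1]]=s2[:350]
cv2.imwrite('pics/m0.png',o)
E
```

```text
(245, 560, 3) (402, 350, 3)
```

View pics/m0.png

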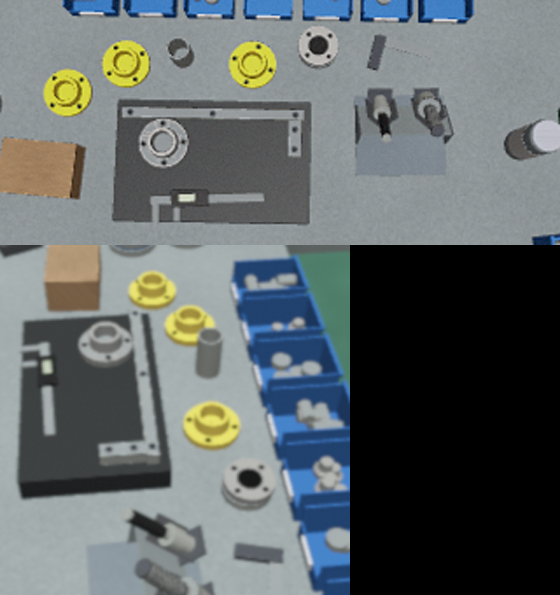

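View pics/side0.png

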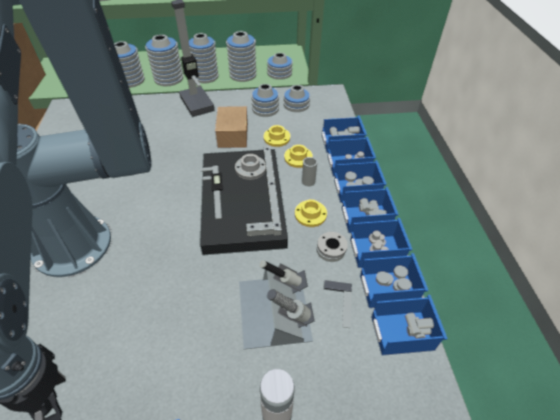

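```bash
python3 -m pendant '[[[20,55,15,-2.6,85],[20,55,15,-2.6,85],[20,55,15,-2.6,85],[20,55,15,-2.6,85],[20,55,5,-2.6,85],[20,55,5,-2.6,85],[20,55,0,-2.6,85],[20,55,0,-2.6,85]]]'; python3 -m pendant '[[[20,55,0,0,85],[20,55,0,0,85],[25,55,0,0,85],[25,55,0,0,85],[25,55,0,0,85],[25,35,0,0,85],[0,0,0,0,85]]]'
cat > b.py <<'E'
from h import *
c=cam('wrist','w1.png'); print(c['o'].round(3),c['R'].as_matrix().round(2).tolist(),c['f'],c['cx'],c['cy'])
for t in ['flange_mid','bore_mouth','plate','home']:
    for d in spotter.tip_of('wrist',t)[:2]: print(t,round(d['confidence'],2),w(c,d['at']).round(4),px(c,w(c,d['at'])).round(0))
c=cam('top')
a=ray(c,179.7,212.9,.075);b=ray(c,280.3,216.9,.075); print(a,b,np.degrees(np.arctan2(b[0]-a[0],a[1]-b[1])))
E
python3 b.py
```

```text
time_s: 2.5
eef_pos: [0.3655, -0.0955, 0.3018]
eef_rot: [0.0, 1.0, -0.0, 0.001]
wrist_force: [1.1, 0.3, -0.4]
opening: 0.995
time_s: 3.38
eef_pos: [0.5057, 0.215, 0.3005]
eef_rot: [-0.0, 1.0, 0.003, -0.001]
wrist_force: [-0.1, 0.0, -0.5]
opening: 0.994
[0.587 0.215 0.443] [[0.01, -0.95, -0.32], [-1.0, -0.01, -0.0], [-0.0, 0.32, -0.95]] 330.01367069416636 276.15295241064973 208.54389006204966
flange_mid 0.87 [0.6498 0.4424 0.0231] [78. 39.]
flange_mid 0.63 [0.5418 0.2295 0.0729] [263. 141.]
bore_mouth 0.69 [0.5384 0.2321 0.0905] [260. 147.]
bore_mouth 0.64 [0.5404 0.2331 0.0714] [260. 142.]
plate 0.72 [ 0.5093  0.1294 -0.0053] [339. 159.]
home 0.59 [0.5409 0.0199 0.0476] [442. 140.]
[0.60350285 0.31078665 0.075     ] [ 0.59672724 -0.04769177  0.075     ] -1.0828201601018281
```

View pics/w1.png

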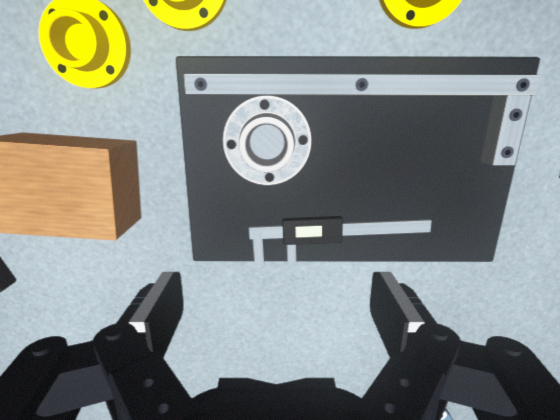

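```bash
cat > c.py <<'E'
from h import *
im=cv2.imread('pics/w1.png')
from bench import imaging
c=cam('wrist')
for n,u,v,z in [('fenceL',188,94.5,.075),('fenceR',495,95.5,.075),('stopT',499.5,97,.075),('stopB',494,164,.075),('disc',267,140.5,.066),('mouth',266,145,.092)]: print(n,ray(c,u,v,z).round(4))
cv2.imwrite('pics/z1.png',cv2.resize(im[50:200,170:550],None,fx=2.1,fy=2.1,interpolation=cv2.INTER_CUBIC))
E
python3 c.py
```

```text
fenceL [0.5903 0.3051 0.075 ]
fenceR [ 0.5895 -0.0195  0.075 ]
stopT [ 0.588  -0.0245  0.075 ]
stopB [ 0.5164 -0.0336  0.075 ]
disc [0.5414 0.2222 0.066 ]
mouth [0.5397 0.2226 0.092 ]
```

View pics/z1.png

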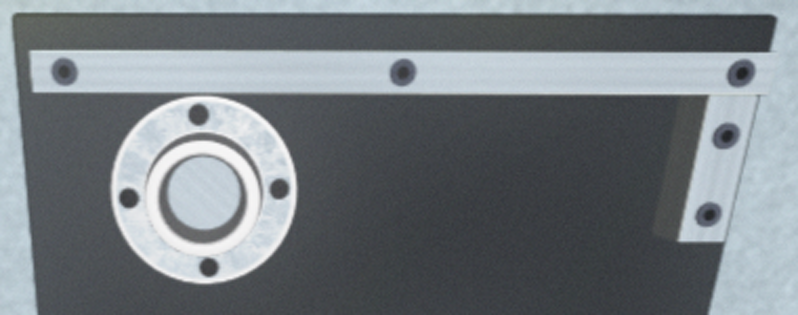

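```bash
python3 -m pendant '[[[17,6,-40,3,85],[17,7,-40,3,85],[0,0,-30,0,85],[0,0,0,0,85]]]'; sed -i 's/w1.png/w2.png/' b.py; python3 b.py
```

```text
time_s: 4.22
eef_pos: [0.5373, 0.2248, 0.1888]
eef_rot: [0.0, 0.999, 0.053, -0.003]
wrist_force: [-0.4, 0.2, 0.4]
opening: 0.995
[0.619 0.233 0.331] [[0.11, -0.94, -0.32], [-0.99, -0.1, -0.03], [0.0, 0.32, -0.95]] 330.01367069416636 276.15295241064973 208.54389006204966
flange_mid 0.65 [0.5391 0.2305 0.0692] [270. 198.]
flange_mid 0.61 [0.6487 0.4412 0.021 ] [33. 32.]
bore_mouth 0.65 [0.6492 0.4428 0.0434] [11. 25.]
plate 0.62 [ 0.5104  0.1278 -0.0038] [363. 213.]
home 0.7 [0.5429 0.0212 0.0474] [500. 210.]
[0.60350285 0.31078665 0.075     ] [ 0.59672724 -0.04769177  0.075     ] -1.0828201601018281
```

View pics/w2.png

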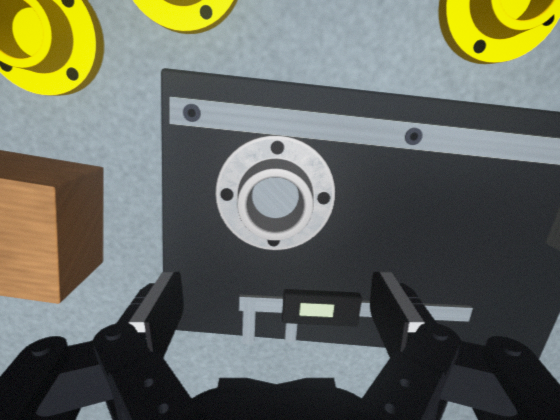

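```bash
python3 -m pendant '[[[2,4,-45,0,85],[0,0,-35,0,85],[0,0,-20,0,85],[0,0,-16,0,85],[0,0,0,0,68],[0,0,0,0,68]]]'; python3 -m pendant '[[[0,-8,0,0,68],[0,-10,0,0,68],[0,-15,0,0,68],[0,-20,0,0,68],[0,-22,0,0,68]]]'; python3 - <<'E'
from h import *
c=cam('side','s3.png')
for t in ['flange_mid','bore_mouth','home']:
    for d in spotter.tip_of('side',t)[:3]: print(t,round(d['confidence'],2),w(c,d['at']).round(4))
cv2.imwrite('pics/s3c.png',cv2.resize(c['img'][110:270,150:370,::-1],None,fx=3.3,fy=3.3,interpolation=cv2.INTER_CUBIC))
E
```

```text
time_s: 5.28
eef_pos: [0.5421, 0.23, 0.0765]
eef_rot: [-0.0, 0.999, 0.053, 0.001]
wrist_force: [0.1, -0.7, -0.1]
opening: 0.801
time_s: 5.9
eef_pos: [0.5411, 0.1536, 0.0756]
eef_rot: [-0.0, 0.999, 0.053, 0.0]
wrist_force: [-0.1, 3.1, 2.6]
opening: 0.798
flange_mid 0.92 [0.5405 0.1653 0.073 ]
flange_mid 0.76 [0.646  0.4402 0.0223]
flange_mid 0.68 [0.7121 0.3215 0.0241]
bore_mouth 0.93 [0.7156 0.0551 0.0428]
bore_mouth 0.79 [0.5427 0.1632 0.0952]
bore_mouth 0.76 [0.7156 0.3233 0.0432]
home 0.74 [0.5448 0.0245 0.055 ]
home 0.69 [0.5068 0.1325 0.0011]
```

View pics/s3c.png

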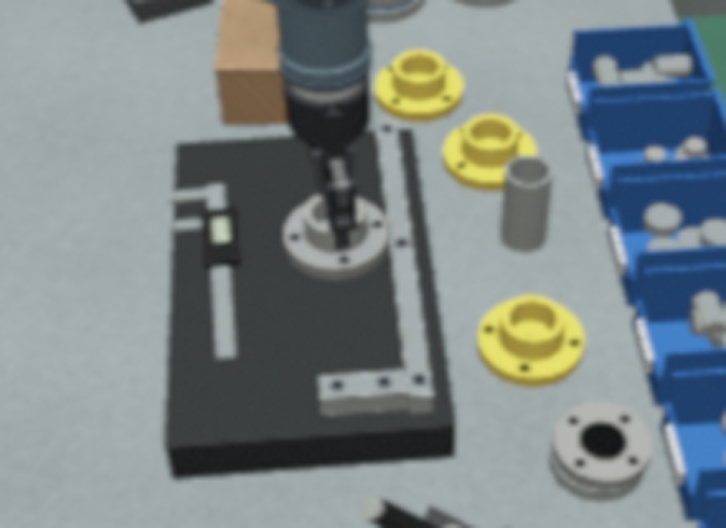

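```bash
python3 -m pendant '[[[0,-22,0,0,68],[0,-22,0,0,68],[0,-22,0,0,68],[-1,-22,0,0,68],[0,-18,0,0,68],[0,-10,0,0,68]]]'; python3 -m pendant '[[[0,-4,0,0,68],[0,-4,0,0,68],[0,-3,0,0,68],[0,-2,0,0,68]]]'
```

```text
time_s: 6.85
eef_pos: [0.54, 0.0384, 0.0751]
eef_rot: [-0.0, 0.999, 0.053, -0.0]
wrist_force: [0.6, 2.5, -0.9]
opening: 0.795
time_s: 7.35
eef_pos: [0.5401, 0.0259, 0.0752]
eef_rot: [-0.0, 0.999, 0.053, -0.0]
wrist_force: [-0.3, 2.2, -0.3]
opening: 0.795
```

```bash
python3 -m pendant '[[[0,-3,0,0,68],[0,-2,0,0,68]]]'; python3 -m pendant '[[[0,-2,0,0,68],[0,-2,0,0,68]]]'; python3 -m pendant '[[[0,-2,0,0,68],[0,-2,0,0,68]]]'; python3 -m pendant '[[[0,-2,0,0,68]]]'
```

```text
time_s: 7.6
eef_pos: [0.5401, 0.0207, 0.0753]
eef_rot: [0.0, 0.999, 0.053, -0.0]
wrist_force: [-0.1, 2.5, -1.0]
opening: 0.795
time_s: 7.85
eef_pos: [0.5401, 0.0168, 0.0752]
eef_rot: [-0.0, 0.999, 0.053, -0.0]
wrist_force: [0.6, 6.1, -0.4]
opening: 0.798
time_s: 8.1
eef_pos: [0.5395, 0.0162, 0.0751]
eef_rot: [-0.003, 0.999, 0.053, -0.0]
wrist_force: [-0.7, 21.8, 3.1]
opening: 0.801
time_s: 8.22
eef_pos: [0.5393, 0.016, 0.0751]
eef_rot: [-0.005, 0.999, 0.053, -0.001]
wrist_force: [0.5, 29.1, 5.2]
opening: 0.793
```

```bash
python3 -m pendant '[[[0,6,0,0,74],[0,0,25,0,85],[0,0,50,-3,85],[0,0,55,-3,85],[-20,-10,40,0,85],[0,0,0,0,85]]]'; cat > d.py <<'E'
import sys
from h import *
n,f=sys.argv[1],sys.argv[2]
c=cam(n,f); P={}
for t in sys.argv[3:]:
    for d in spotter.tip_of(n,t)[:2]: print(t,round(d['confidence'],2),w(c,d['at']).round(4),px(c,w(c,d['at'])).round(0))
E
python3 d.py wrist w4.png flange_mid bore_mouth home; python3 d.py side s4.png flange_mid bore_mouth home
```

```text
time_s: 8.98
eef_pos: [0.5219, 0.0053, 0.2497]
eef_rot: [0.002, 1.0, 0.0, 0.004]
wrist_force: [0.6, 0.8, -0.2]
opening: 0.995
flange_mid 0.66 [0.5414 0.0251 0.068 ] [256. 166.]
bore_mouth 0.52 [ 0.5935 -0.2155  0.1001] [535. 112.]
flange_mid 0.91 [0.7145 0.3205 0.0225] [299. 155.]
flange_mid 0.82 [0.5416 0.0263 0.0729] [254. 210.]
bore_mouth 0.85 [0.5405 0.0263 0.0972] [253. 204.]
bore_mouth 0.75 [0.7131 0.3246 0.0434] [298. 149.]
home 0.74 [0.5455 0.0265 0.0563] [256. 214.]
```

View pics/w4.png

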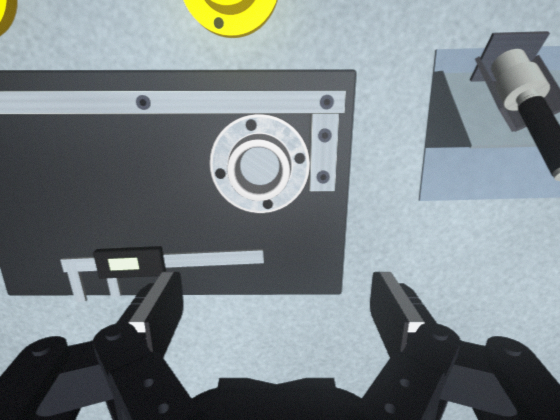

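```bash
python3 -m pendant '[[[2,-50,5,0,85],[2,-55,5,0,85],[2,-55,0,0,85],[2,-55,0,0,85],[2,-55,0,0,60],[0,-45,0,0,60],[0,0,0,0,60]]]'; python3 d.py wrist w5.png gauge_mid gauge_line step_gauge_mid rest; python3 - <<'E'
from h import *
# bore mouth centre from earlier picture w4 is approximated by network; nothing else here
E
```

```text
time_s: 10.25
eef_pos: [0.5294, -0.3112, 0.2539]
eef_rot: [-0.0, 1.0, -0.001, -0.001]
wrist_force: [-1.1, 0.2, -0.4]
opening: 0.701
gauge_mid 0.8 [ 0.6029 -0.3088  0.1062] [273. 108.]
gauge_line 0.61 [ 0.6225 -0.3079  0.0801] [272.  84.]
step_gauge_mid 0.78 [ 0.595  -0.2177  0.1028] [167. 118.]
step_gauge_mid 0.62 [ 0.5577 -0.5167  0.0015] [450. 145.]
rest 0.63 [ 0.5675 -0.2655 -0.0023] [238. 137.]
```

View pics/w5.png

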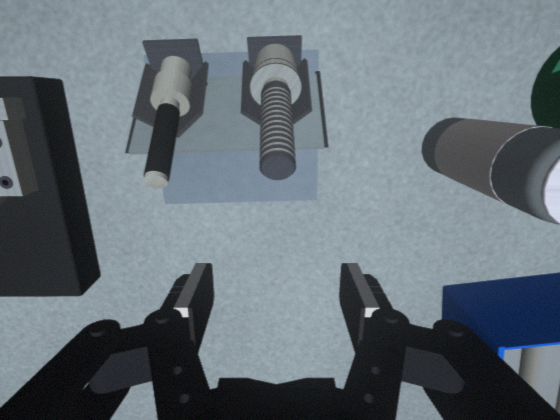

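```bash
python3 - <<'E'
from h import *
c=cam('wrist')
a=ray(c,279,166,.166); print('top',a)
n=ray(c,274,86,.093); print('neck z.093',n)
d=a-n; print(np.degrees(np.arctan2(d[1],d[0])),np.degrees(np.arctan2(np.hypot(d[0],d[1]),d[2])),np.linalg.norm(d))
m=np.array([.6035,-.3095,.109]); u=np.array([-np.sin(np.radians(35)),0,np.cos(np.radians(35))])
for s in (.07,.045,0,-.024,-.034): print(s,(m+s*u).round(4),px(c,m+s*u).round(0))
E
```

```text
top [ 0.56616637 -0.30860656  0.166     ]
neck z.093 [ 0.62179545 -0.30446372  0.093     ]
-175.74089824415623 37.385344116122695 0.09187359694384346
0.07 [ 0.5633 -0.3095  0.1663] [280. 170.]
0.045 [ 0.5777 -0.3095  0.1459] [280. 146.]
0 [ 0.6035 -0.3095  0.109 ] [280. 109.]
-0.024 [ 0.6173 -0.3095  0.0893] [280.  92.]
-0.034 [ 0.623  -0.3095  0.0811] [280.  85.]
```

```bash
python3 -m pendant '[[[24,1,-15,2,60],[24,2,-35,2,60],[0,0,-35,0,60],[0,0,-28,0,60],[0,0,-15,0,60],[0,0,0,0,60]]]'; python3 d.py wrist w6.png gauge_mid gauge_line; python3 -m pendant '[[[0,0,0,0,15],[0,0,0,0,15],[0,0,0,0,15],[0,0,0,0,15]]]'
```

```text
time_s: 11.3
eef_pos: [0.5778, -0.3042, 0.1265]
eef_rot: [-0.001, 0.999, 0.036, -0.001]
wrist_force: [0.3, -0.6, -0.1]
opening: 0.705
gauge_line 0.82 [ 0.6229 -0.3048  0.0824] [283. 165.]
time_s: 11.95
eef_pos: [0.58, -0.3084, 0.1294]
eef_rot: [0.003, 0.999, 0.035, 0.003]
wrist_force: [3.5, -6.6, 0.4]
opening: 0.289
```

View pics/w6.png

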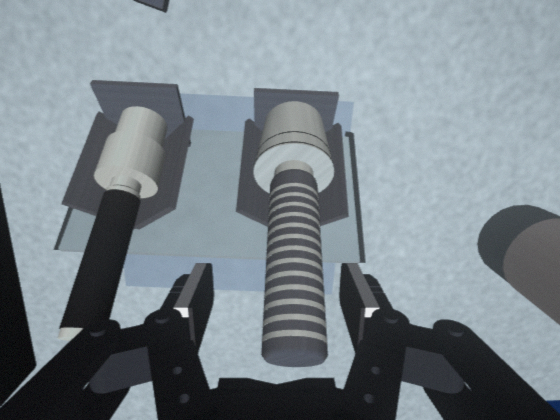

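```bash
python3 -m pendant '[[[0,0,10,0,15],[0,0,20,0,15],[-3,0,40,0,15],[0,0,40,0,15],[0,0,30,0,15],[0,0,0,0,15]]]'; python3 d.py side s7.png gauge_mid gauge_line; python3 d.py top t7.png gauge_mid gauge_line; python3 - <<'E'
import cv2
a=cv2.imread('pics/s7.png')[180:360,180:400]
cv2.imwrite('pics/s7c.png',cv2.resize(a,None,fx=3,fy=3,interpolation=cv2.INTER_CUBIC))
E
```

```text
time_s: 12.7
eef_pos: [0.5762, -0.3057, 0.2709]
eef_rot: [0.002, 0.999, 0.036, 0.002]
wrist_force: [-0.0, 0.3, -5.0]
opening: 0.287
gauge_mid 0.56 [ 0.597  -0.3021  0.2529] [286. 268.]
gauge_mid 0.54 [ 0.6202 -0.3013  0.2268] [297. 273.]
gauge_line 0.96 [ 0.6198 -0.3015  0.2271] [297. 273.]
gauge_mid 0.67 [0.5387 0.0227 0.0481] [260. 233.]
gauge_mid 0.5 [ 0.5993 -0.3035  0.2492] [362. 211.]
gauge_line 0.37 [ 0.62   -0.2995  0.2189] [359. 206.]
```

View pics/s7c.png

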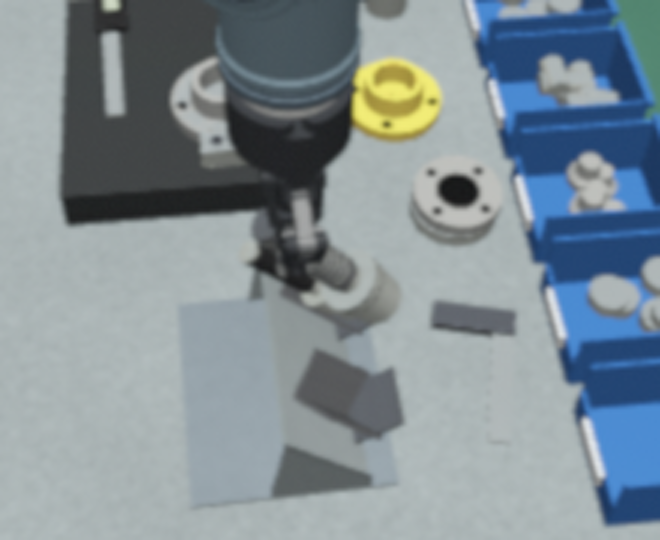

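```bash
python3 -m pendant '[[[-8,45,0,-1,15],[-9,52,0,-1,15],[-9,52,0,-1,15],[-9,52,0,-1,15],[-9,52,0,-1,15],[-9,52,0,0,15],[-9,52,0,0,15],[-9,52,0,0,15]]]'; python3 -m pendant '[[[-7,45,-10,0,15],[0,12,-30,0,15],[0,0,-30,0,15],[0,0,-20,0,15],[0,0,0,0,15]]]'; python3 d.py side s8.png gauge_mid gauge_line;  python3 d.py top t8.png gauge_mid gauge_line
```

```text
time_s: 14.0
eef_pos: [0.5032, 0.1055, 0.2665]
eef_rot: [-0.0, 1.0, -0.008, -0.001]
wrist_force: [1.6, 0.4, -4.8]
opening: 0.282
time_s: 14.62
eef_pos: [0.4951, 0.1608, 0.1747]
eef_rot: [0.0, 1.0, -0.008, -0.003]
wrist_force: [-0.4, 0.2, -5.1]
opening: 0.286
gauge_mid 0.72 [0.5193 0.1603 0.1579] [243. 158.]
gauge_line 0.73 [0.5427 0.1593 0.1305] [251. 165.]
gauge_mid 0.51 [0.4273 0.1363 0.0527] [228. 264.]
```

```bash
python3 -m pendant '[[[0,0,-20,0,15],[0,0,-10,0,15],[0,0,-4,0,15],[0,0,0,0,15]]]';  python3 -m pendant '[[[0,0,-2,0,15],[0,0,0,0,15]]]'; python3 -m pendant '[[[0,0,-2,0,15],[0,0,0,0,15]]]'
```

```text
time_s: 15.42
eef_pos: [0.4973, 0.1608, 0.1434]
eef_rot: [0.0, 1.0, -0.008, 0.0]
wrist_force: [-0.3, 0.1, -4.4]
opening: 0.289
time_s: 15.68
eef_pos: [0.4973, 0.1608, 0.1415]
eef_rot: [-0.0, 1.0, -0.008, 0.0]
wrist_force: [-0.1, 0.4, -4.5]
opening: 0.288
time_s: 15.92
eef_pos: [0.497, 0.1608, 0.1391]
eef_rot: [0.0, 1.0, -0.008, -0.0]
wrist_force: [0.4, 0.0, -5.1]
opening: 0.286
```

```bash
python3 -m pendant '[[[0,0,-2,0,15],[0,0,0,0,15]]]';  python3 -m pendant '[[[0,0,-2,0,15],[0,0,0,0,15]]]'; python3 -m pendant '[[[0,0,-1,0,15],[0,0,0,0,15]]]'
```

```text
time_s: 16.18
eef_pos: [0.497, 0.1608, 0.1371]
eef_rot: [0.0, 1.0, -0.008, -0.0]
wrist_force: [1.3, -0.1, -6.0]
opening: 0.29
time_s: 16.42
eef_pos: [0.4977, 0.1609, 0.136]
eef_rot: [-0.0, 1.0, -0.008, 0.001]
wrist_force: [-1.0, 0.2, -0.6]
opening: 0.287
time_s: 16.68
eef_pos: [0.4979, 0.1609, 0.1355]
eef_rot: [-0.0, 1.0, -0.008, 0.001]
wrist_force: [-3.0, -0.4, 6.2]
opening: 0.289
```

```bash
python3 -m pendant '[[[0,0,2,0,15],[6,0,0,0,15],[4,0,0,0,15],[0,0,0,0,15]]]';  python3 -m pendant '[[[2,0,0,0,15],[1,0,0,0,15],[0,0,0,0,15]]]'; python3 -m pendant '[[[2,0,0,0,15],[1,0,0,0,15],[0,0,0,0,15]]]'
```

```text
time_s: 17.18
eef_pos: [0.5078, 0.1607, 0.1361]
eef_rot: [0.0, 1.0, -0.008, 0.0]
wrist_force: [0.3, 0.3, -2.8]
opening: 0.286
time_s: 17.55
eef_pos: [0.5102, 0.1609, 0.1362]
eef_rot: [0.0, 1.0, -0.008, -0.0]
wrist_force: [-0.3, -0.2, -1.6]
opening: 0.288
time_s: 17.92
eef_pos: [0.5124, 0.1609, 0.1363]
eef_rot: [0.0, 1.0, -0.008, -0.001]
wrist_force: [-5.3, -0.0, 2.5]
opening: 0.286
```

```bash
python3 -m pendant '[[[4,0,2,0,15],[4,0,2,0,15],[0,0,0,0,15]]]';  python3 -m pendant '[[[4,0,1.5,0,15],[4,0,1.5,0,15],[0,0,0,0,15]]]'; python3 d.py side s9.png gauge_mid gauge_line
```

```text
time_s: 18.3
eef_pos: [0.5212, 0.1608, 0.1402]
eef_rot: [0.0, 1.0, -0.008, -0.0]
wrist_force: [-3.7, 0.5, -0.7]
opening: 0.29
time_s: 18.68
eef_pos: [0.5297, 0.1608, 0.1432]
eef_rot: [-0.0, 1.0, -0.008, 0.0]
wrist_force: [-1.6, 0.7, -4.2]
opening: 0.288
gauge_mid 0.76 [0.5465 0.1643 0.1227] [252. 166.]
gauge_line 0.61 [0.5599 0.1642 0.0958] [257. 172.]
```

```bash
python3 -m pendant '[[[4.3,0,1.2,0,15],[4.3,0,1.1,0,15],[4.5,0,0.8,0,15],[4.5,0,0.7,0,15],[0,0,0,0,15]]]';  python3 -m pendant '[[[4.7,0,0.3,0,15],[4.7,0,0.3,0,15],[4.2,0,0,0,15],[4.1,0,0,0,15],[0,0,0,0,15]]]'; python3 d.py side s10.png gauge_mid gauge_line; python3 d.py wrist w10.png gauge_line
```

```text
time_s: 19.45
eef_pos: [0.5475, 0.1608, 0.1472]
eef_rot: [-0.0, 1.0, -0.008, 0.001]
wrist_force: [-1.1, -0.4, -5.9]
opening: 0.287
time_s: 20.08
eef_pos: [0.5651, 0.1608, 0.1477]
eef_rot: [-0.0, 1.0, -0.008, 0.0]
wrist_force: [-2.1, 0.4, -5.9]
opening: 0.286
gauge_mid 0.55 [0.563  0.1638 0.1251] [258. 165.]
gauge_line 0.53 [0.5713 0.162  0.0918] [261. 173.]
gauge_line 0.75 [0.5669 0.1629 0.0884] [273. 226.]
```

```bash
python3 -m pendant '[[[3,0,-0.5,0,15],[3,0,-0.5,0,15],[0,0,0,0,15]]]'; python3 -m pendant '[[[1,0,0,0,15],[-6,0,15,0,15],[-10,0,40,0,15],[0,0,40,0,15],[0,0,0,0,15]]]'; python3 d.py side s11.png gauge_mid gauge_line; python3 d.py wrist w11.png gauge_line;  python3 - <<'E'
from h import *
a=cv2.imread('pics/w11.png'); s=cv2.imread('pics/s11.png')
p=[np.array(monitor.get_obs()['eef_pos'])]
c=cam('side'); print(p[0],px(c,p[0]),px(c,p[0]-[0,0,.1]))
u,v=px(c,p[0]-[0,0,.04]).astype(int)
k=cv2.resize(s[v-45:v+45,u-35:u+35],None,fx=4.6,fy=4.6,interpolation=cv2.INTER_CUBIC)
print(u,v)
o=np.zeros((420,430+k.shape[1],3),np.uint8); o[:,:430]=a[:,60:490]; o[:k.shape[0],430:]=k[:420]; cv2.imwrite('pics/m11.png',o)
E
```

```text
time_s: 20.7
eef_pos: [0.5704, 0.1609, 0.1464]
eef_rot: [-0.0, 1.0, -0.008, -0.0]
wrist_force: [-2.7, 1.0, -5.2]
opening: 0.29
time_s: 21.32
eef_pos: [0.5588, 0.1611, 0.2475]
eef_rot: [-0.0, 1.0, -0.008, 0.006]
wrist_force: [1.0, -0.2, -4.1]
opening: 0.287
gauge_mid 0.69 [0.5526 0.1636 0.2246] [253. 139.]
gauge_line 0.77 [0.5566 0.1625 0.1949] [255. 147.]
gauge_line 0.79 [0.5545 0.163  0.179 ] [273. 228.]
gauge_line 0.41 [ 0.5099  0.13   -0.0032] [302. 206.]
[0.55439274 0.16067334 0.23965292] [253.43466873 135.38210448] [254.79451479 162.07809143]
253 146
```

View pics/m11.png

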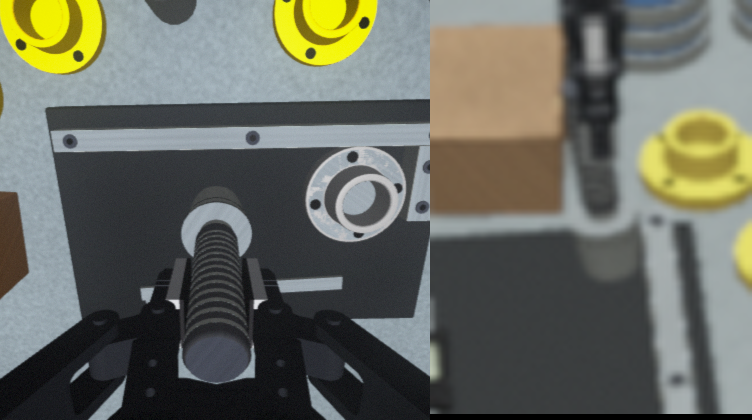

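```bash
python3 - <<'E'
from h import *
o=monitor.get_obs(); c=cam('wrist','w12.png'); p=np.array(o['eef_pos']); print(p)
for z0 in (.019,.023):
  for th in (-4,0,4,8):
    t=np.radians(th); u=np.array([-np.sin(t),0,np.cos(t)]); G=p+[0,0,z0]
    print(z0,th,'top',px(c,G+.026*u).round(1),'shoulder',px(c,G-.072*u).round(1), 'tip', px(c,G-.114*u).round(1))
# gauge shoulder ellipse: bright pixels
im=cv2.imread('pics/w12.png'); g=cv2.cvtColor(im,cv2.COLOR_BGR2GRAY)
roi=g[180:275,230:330]; print(cv2.absdiff(im,cv2.imread('pics/w11.png')).mean())
for r in range(185,270,5): print(r,''.join('%4d'%v for v in g[r,236:324:4]))
E
```

```text
[0.55445141 0.16069345 0.23968075]
0.019 -4 top [275.8 334. ] shoulder [276.2 239.5] tip [276.2 220.8]
0.019 0 top [275.9 338.3] shoulder [276.  232.2] tip [276.1 210.8]
0.019 4 top [276.  342.3] shoulder [275.9 225. ] tip [275.9 200.9]
0.019 8 top [276.1 346.1] shoulder [275.8 217.9] tip [275.7 191.1]
0.023 -4 top [275.8 341.9] shoulder [276.2 242.1] tip [276.2 222.6]
0.023 0 top [275.9 346.3] shoulder [276.  234.7] tip [276.1 212.6]
0.023 4 top [276.  350.4] shoulder [275.9 227.3] tip [275.9 202.5]
0.023 8 top [276.1 354.2] shoulder [275.8 220.1] tip [275.7 192.5]
3.887407879818594
185   54  49  55  51  51  51  53  54  52  53  57  53  49  52  53  54  53  50  48  55  54  53
190   51  55  52  52  57  54  53  74  73  76  74  73  75  74  54  52  52  49  52  52  54  55
195   52  54  52  51  53  63  71  72  71  75  76  71  72  74  71  58  53  53  52  56  48  51
200   53  51  51  52  55  73  68  69  74  71  73  72  75  67  72  72  53  57  53  53  51  51
205   52  51  49  52  64  68  92 159 168 172 163 164 160 163  85  67  69  55  52  52  54  49
210   49  54  51  53  99 171 164 171 169 163
[... 371 characters left out ...]
8  78  77  45  43  73 168 168 162 165  66  54  52
235   49  67 163 168 169 136  48  48  46  69  79  72  48  57  57 130 160 166 167  64  49  48
240   49  55 171 171 163  59  59  50  45  60  78  63  45  55  67  57 166 166 167  53  53  51
245   50  51 138 164 165  57  60  59  42  52  61  51  44  54  59  66 165 170 147  53  54  50
250   51  47  51 161 157  56  49  67  43  41  44  43  42  61  51  71 166 165  50  49  49  53
255   49  46  50  52 152  69  42  71  48  44  38  42  49  72  44  74 159  54  49  49  52  48
260   79  79  80  27  52  56  40  65  76  73  57  64  76  62  44  64  46  25  83  81  78  49
265   83  77  74  21  51  50  59  40  54  79  78  75  51  42  50  54  55  18  67  81  81  46
```

```bash
python3 - <<'E'
from h import *
o=monitor.get_obs(); c=cam('wrist'); p=np.array(o['eef_pos'])
a=np.linspace(0,2*np.pi,73)
for L in (.11,.114,.118):
  for th in (-4,-2,0,2,4):
    t=np.radians(th); u=np.array([-np.sin(t),0,np.cos(t)]); e=np.array([np.cos(t),0,np.sin(t)]); y=np.array([0,1,0]); G=p+[0,0,.02]
    f=lambda s,r: np.array([px(c,G+s*u+r*(np.cos(k)*e+np.sin(k)*y)) for k in a])
    T=f(-L,.0184); S=f(-L+.042,.0226); H=f(.14-L,.013)
    print(L,th,'tipfar',T[:,1].min().round(1),'shoulder',S[:,1].min().round(1),S[:,1].max().round(1),np.ptp(S[:,0]).round(1),'handle',H[:,1].min().round(1),H[:,1].max().round(1),np.ptp(H[:,0]).round(1))
g=cv2.imread('pics/w12.png',0)
print([int(v) for v in g[184:210,276]]); print('col276 lower',[int(v) for v in g[300:400:3,270]]); print('row233',[int(v) for v in g[233,236:248]],[int(v) for v in g[233,306:320]])
E
```

```text
0.11 -4 tipfar 198.9 shoulder 207.5 275.4 71.9 handle 309.2 375.2 76.3
0.11 -2 tipfar 194.0 shoulder 204.1 271.5 72.2 handle 312.7 376.7 76.1
0.11 0 tipfar 189.2 shoulder 200.7 267.6 72.4 handle 316.3 378.1 75.9
0.11 2 tipfar 184.3 shoulder 197.3 263.7 72.7 handle 319.8 379.3 75.7
0.11 4 tipfar 179.4 shoulder 194.0 259.9 73.1 handle 323.3 380.4 75.5
0.114 -4 tipfar 197.7 shoulder 205.9 272.6 70.6 handle 302.8 367.1 73.8
0.114 -2 tipfar 192.7 shoulder 202.3 268.6 70.9 handle 305.9 368.2 73.6
0.114 0 tipfar 187.7 shoulder 198.8 264.6 71.1 handle 308.9 369.3 73.4
0.114 2 tipfar 182.7 shoulder 195.2 260.6 71.4 handle 312.0 370.2 73.3
0.114 4 tipfar 177.7 shoulder 191.7 256.7 71.8 handle 315.0 371.1 73.1
0.118 -4 tipfar 196.6 shoulder 204.4 270.0 69.4 handle 296.8 359.4 71.4
0.118 -2 tipfar 191.5 shoulder 200.6 265.9 69.6 handle 299.4 360.3 71.3
0.118 0 tipfar 186.4 shoulder 196.9 261.7 69.9 handle 302.1 361.0 71.1
0.118 2 tipfar 181.2 shoulder 193.2 257.6 70.2 handle 304.7 361.7 71.0
0.118 4 tipfar 176.1 shoulder 189.6 253.6 70.5 handle 307.3 362.3 70.8
[52, 56, 70, 73, 71, 74, 74, 73, 71, 70, 75, 75, 72, 61, 70, 75, 73, 62, 119, 158, 165, 162, 167, 166, 165, 161]
col276 lower [71, 35, 39, 76, 37, 34, 53, 75, 34, 39, 39, 52, 67, 74, 77, 75, 78, 77, 71, 76, 79, 74, 73, 76, 75, 75, 74, 80, 18, 18, 10, 14, 17, 17]
row233 [51, 51, 51, 53, 64, 119, 162, 161, 161, 162, 165, 162] [167, 166, 166, 166, 165, 139, 76, 52, 51, 52, 48, 49, 50, 51]
```

```bash
cat > e.py <<'E'
from h import *
import sys
def rings(im,c,box):
    x0,y0,x1,y1=box; g=cv2.cvtColor(im[y0:y1,x0:x1],cv2.COLOR_RGB2GRAY)
    for th in (150,175,200,220):
        m=(g>th).astype(np.uint8); cs,h=cv2.findContours(m,cv2.RETR_CCOMP,cv2.CHAIN_APPROX_NONE)
        for k,q in enumerate(cs):
            if len(q)>70:
                e=cv2.fitEllipse(q); u,v=e[0][0]+x0,e[0][1]+y0
                print(th,'hole' if h[0][k][3]>=0 else 'out',len(q),(round(u,1),round(v,1)),np.round(e[1],1),ray(c,u,v,.092).round(4),ray(c,u,v,.066).round(4))
if __name__=='__main__':
    c=cam('wrist'); rings(c['img'],c,(360,135,495,245)); print(spotter.tip_of('wrist','bore_mouth')[:1] and w(c,spotter.tip_of('wrist','bore_mouth')[0]['at']))
    # expected pixel radius of mouth(22) and hub top (29)
    print(c['f']*.044/(c['o'][2]-.092),c['f']*.058/(c['o'][2]-.092))
E
python3 e.py
```

```text
150 out 201 (482.8, 191.6) [23.1 88.8] [ 0.5522 -0.0276  0.092 ] [ 0.5447 -0.0444  0.066 ]
150 out 536 (418.6, 181.9) [104.1 139. ] [0.5622 0.0319 0.092 ] [0.5556 0.0205 0.066 ]
150 hole 145 (429.5, 204.9) [39.1 50.4] [0.5403 0.0193 0.092 ] [0.5317 0.0067 0.066 ]
150 hole 184 (417.8, 196.4) [59.9 65.3] [0.5486 0.031  0.092 ] [0.5408 0.0195 0.066 ]
175 out 270 (415.5, 193.5) [ 88.8 102.3] [0.5514 0.0335 0.092 ] [0.5438 0.0222 0.066 ]
175 hole 139 (426.9, 203.1) [45.5 53.9] [0.542  0.0219 0.092 ] [0.5336 0.0096 0.066 ]
175 hole 388 (415.9, 193.9) [84.1 93.5] [0.551 0.033 0.092] [0.5434 0.0217 0.066 ]
200 out 75 (382.8, 177.3) [48.8 54.3] [0.567  0.0647 0.092 ] [0.5608 0.0562 0.066 ]
[0.71602164 0.32430056 0.04415095]
50.04045031396058 65.9624117774935
```

```bash
python3 -m pendant '[[[-4,-30,0,0,15],[-5,-45,0,0,15],[-5,-45,-10,0,15],[0,-18.5,-15,0,15],[0,0,-15,0,15],[0,0,-7,0,15],[0,0,0,0,15],[0,0,0,0,15]]]'; python3 d.py side s13.png gauge_line bore_mouth gauge_mid flange_mid;python3 d.py wrist w13.png gauge_line bore_mouth; python3 - <<'E'
from h import *
p=np.array(monitor.get_obs()['eef_pos']); print(p)
a=cv2.imread('pics/w13.png')[130:400,150:400]; a=cv2.resize(a,None,fx=1.55,fy=1.55,interpolation=cv2.INTER_CUBIC)
c=cam('side'); u,v=px(c,[p[0],p[1],.1]).astype(int); print(u,v)
s=cv2.imread('pics/s13.png')[v-35:v+30,u-38:u+38]; k=cv2.resize(s,None,fx=5.2,fy=5.2,interpolation=cv2.INTER_CUBIC)
o=np.zeros((max(len(a),len(k)),a.shape[1]+k.shape[1],3),np.uint8); o[:len(a),:a.shape[1]]=a; o[:len(k),a.shape[1]:]=k; print(o.shape,a.shape); cv2.imwrite('pics/m13.png',o)
E
```

```text
time_s: 22.88
eef_pos: [0.5419, 0.0231, 0.1952]
eef_rot: [-0.0, 1.0, -0.007, 0.0]
wrist_force: [0.7, -1.0, -4.3]
opening: 0.29
gauge_line 0.65 [0.5432 0.0244 0.1412] [254. 194.]
bore_mouth 0.93 [0.54   0.0285 0.0938] [253. 205.]
bore_mouth 0.76 [0.7162 0.0548 0.0436] [311. 205.]
gauge_mid 0.81 [0.5363 0.0276 0.171 ] [251. 186.]
flange_mid 0.97 [0.5367 0.0229 0.0721] [252. 211.]
flange_mid 0.79 [0.714  0.0523 0.0254] [310. 210.]
gauge_line 0.6 [0.5403 0.0263 0.1342] [270. 230.]
[0.54155345 0.02234455 0.19488693]
253 204
(418, 783, 3) (418, 388, 3)
```

View pics/m13.png

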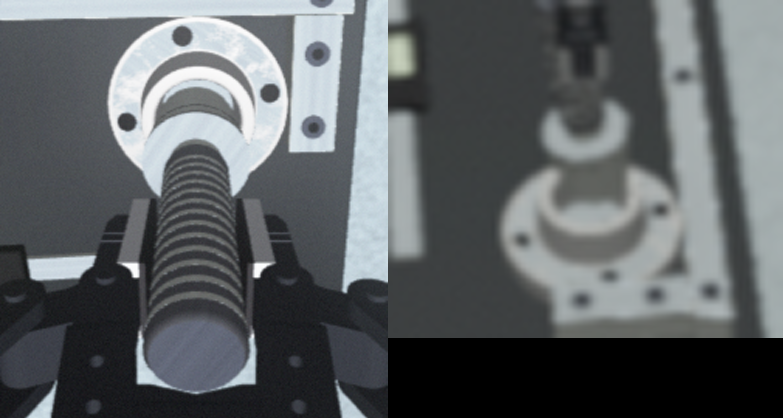

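```bash
python3 - <<'E'
from h import *
p=np.array(monitor.get_obs()['eef_pos']); c=cam('wrist','w14.png'); g=cv2.imread('pics/w14.png',0)
a=np.linspace(0,2*np.pi,181)
def circ(x,y,z,r,t=0):
    e=np.array([np.cos(t),0,np.sin(t)]); return np.array([px(c,np.array([x,y,z])+r*(np.cos(k)*e+np.sin(k)*np.array([0,1,0]))) for k in a])
for x in (.538,.54,.542,.544):
    print(x,'disc',circ(x,.022,.066,.05)[:,1].min().round(1),'hub',circ(x,.022,.092,.029)[:,1].min().round(1),'mouth',circ(x,.022,.092,.022)[:,1].min().round(1),'cols',[circ(x,.022,z,r)[:,0][[k]].round(1).tolist() for z,r in((.066,.05),(.092,.029)) for k in (45,135)])
for th in (-2,0,2,4):
    t=np.radians(th);u=np.array([-np.sin(t),0,np.cos(t)]); T=p+[0,0,.02]-.1075*u; print(th,'tip far',circ(*T,.0184,t)[:,1].min().round(1),T.round(4))
print(p,'col277',[(r,int(g[r,277])) for r in range(134,208)])
for r in (170,190,205): print(r,[int(v) for v in g[r,210:350:2]])
E
```

```text
0.538 disc 143.6 hub 176.0 mouth 185.0 cols [[218.5], [334.8], [239.7], [313.5]]
0.54 disc 141.1 hub 173.4 mouth 182.4 cols [[218.3], [334.9], [239.5], [313.6]]
0.542 disc 138.6 hub 170.8 mouth 179.9 cols [[218.1], [334.9], [239.4], [313.6]]
0.544 disc 136.1 hub 168.2 mouth 177.3 cols [[218.0], [335.0], [239.3], [313.7]]
-2 tip far 195.2 [0.5377 0.0223 0.1074]
0 tip far 190.4 [0.5415 0.0223 0.1073]
2 tip far 185.6 [0.5452 0.0223 0.1074]
4 tip far 180.8 [0.549  0.0223 0.1076]
[0.54148127 0.02231418 0.19480924] col277 [(134, 214), (135, 217), (136, 218), (137, 223), (138, 221), (139, 217), (140, 193), (141, 246), (142, 249), (143, 240), (144, 223), (145, 220), (146, 223), (147, 220), (148, 218), (149, 219), (150, 214), (151, 215), (152, 216), (153, 220), (154, 220), (155, 223), (156, 222), (157, 224), (158, 223), (159, 223), (160, 226), (161, 237), (162, 229), (163, 143), (164, 116), (165, 115), (166, 122), (167, 119), (168, 119), (169, 117), (170, 120), (171, 127), (172, 181), (173, 245), (174, 250), (175, 248), (176, 247), (177, 247), (178, 245), (179, 238), (180, 220), (181, 217), (
[... 641 characters left out ...]
1, 220, 195]
190 [92, 90, 90, 91, 98, 225, 235, 216, 216, 219, 215, 217, 215, 213, 215, 223, 115, 118, 231, 244, 245, 244, 231, 182, 215, 213, 158, 111, 111, 113, 112, 118, 119, 113, 114, 115, 117, 114, 118, 116, 149, 212, 219, 217, 175, 226, 244, 246, 247, 236, 128, 126, 230, 218, 98, 77, 78, 77, 77, 73, 160, 238, 227, 108, 206, 223, 223, 220, 219, 220]
205 [89, 87, 89, 90, 89, 176, 237, 221, 132, 60, 61, 60, 64, 112, 217, 226, 240, 242, 243, 218, 117, 104, 89, 106, 102, 132, 181, 209, 216, 220, 224, 223, 222, 218, 215, 214, 213, 213, 214, 213, 203, 128, 102, 106, 91, 104, 103, 112, 219, 244, 244, 242, 220, 220, 218, 219, 220, 219, 219, 220, 219, 242, 200, 107, 217, 224, 221, 218, 216, 147]
```

```bash
python3 -m pendant '[[[-3,-0.3,0,0,15],[0,0,-5,0,15],[0,0,-5,0,15],[0,0,-4,0,15],[0,0,0,0,15]]]'; python3 -m pendant '[[[0,0,-4,0,15],[0,0,-3,0,15],[0,0,0,0,15]]]';  python3 -m pendant '[[[0,0,-3,0,15],[0,0,-3,0,15],[0,0,0,0,15]]]'
```

```text
time_s: 24.0
eef_pos: [0.5381, 0.0221, 0.18]
eef_rot: [-0.0, 1.0, -0.008, -0.001]
wrist_force: [-0.1, -1.0, -5.5]
opening: 0.289
time_s: 24.38
eef_pos: [0.5382, 0.0221, 0.1733]
eef_rot: [-0.0, 1.0, -0.008, -0.0]
wrist_force: [0.1, -1.0, -5.8]
opening: 0.286
time_s: 24.75
eef_pos: [0.5386, 0.022, 0.1675]
eef_rot: [0.0, 1.0, -0.008, 0.0]
wrist_force: [-0.2, 0.7, -5.3]
opening: 0.289
```

```bash
python3 -m pendant '[[[0,0,-3,0,15],[0,0,-2,0,15],[0,0,0,0,15]]]'; python3 -m pendant '[[[0.5,0,-2,0,15],[0.5,0,-2,0,15],[0,0,0,0,15]]]';  python3 -m pendant '[[[0.5,0,-2,0,15],[0.5,0,-2,0,15],[0,0,0,0,15]]]'
```

```text
time_s: 25.12
eef_pos: [0.5389, 0.0219, 0.1628]
eef_rot: [0.0, 1.0, -0.008, 0.001]
wrist_force: [3.2, -0.8, -5.5]
opening: 0.286
time_s: 25.5
eef_pos: [0.5399, 0.0218, 0.1591]
eef_rot: [0.0, 1.0, -0.008, 0.0]
wrist_force: [2.4, -1.9, -1.5]
opening: 0.287
time_s: 25.88
eef_pos: [0.5419, 0.022, 0.1567]
eef_rot: [0.0, 1.0, -0.008, 0.002]
wrist_force: [2.7, -0.6, 9.7]
opening: 0.284
```

```bash
python3 -m pendant '[[[1,0,1,0,15],[0.5,0,0,0,15],[0,0,0,0,15]]]'; python3 -m pendant '[[[0.5,0,-1.5,0,15],[0,0,-1,0,15],[0,0,0,0,15]]]'; python3 d.py side s15.png gauge_line bore_mouth gauge_mid flange_mid; python3 d.py wrist w15.png gauge_line bore_mouth
```

```text
time_s: 26.25
eef_pos: [0.5425, 0.0218, 0.1565]
eef_rot: [0.0, 1.0, -0.008, 0.001]
wrist_force: [0.9, -1.5, 6.3]
opening: 0.285
time_s: 26.62
eef_pos: [0.5434, 0.0218, 0.1551]
eef_rot: [0.0, 1.0, -0.008, 0.001]
wrist_force: [-0.5, -0.5, 12.9]
opening: 0.283
gauge_line 0.59 [0.5382 0.0252 0.0997] [252. 204.]
bore_mouth 0.91 [0.5384 0.0258 0.0943] [253. 205.]
bore_mouth 0.87 [0.6444 0.4431 0.0435] [276. 130.]
gauge_mid 0.73 [0.5361 0.0229 0.1337] [251. 196.]
flange_mid 0.9 [0.7146 0.0537 0.0262] [310. 210.]
flange_mid 0.72 [0.649  0.4431 0.0218] [277. 134.]
gauge_line 0.62 [0.5392 0.0212 0.0947] [277. 234.]
bore_mouth 0.45 [0.5404 0.0224 0.1293] [275. 256.]
```

```bash
cat > f.py <<'E'
from h import *
p=np.array(monitor.get_obs()['eef_pos']); c=cam('wrist'); g=cv2.cvtColor(c['img'],cv2.COLOR_RGB2GRAY)
a=np.linspace(0,2*np.pi,181)
def circ(P,r,t=0):
    e=np.array([np.cos(t),0,np.sin(t)]); return np.array([px(c,np.array(P)+r*(np.cos(k)*e+np.sin(k)*np.array([0,1,0]))) for k in a])
print(p)
print('hub',circ([.541,.022,.092],.029)[:,1].min().round(1),'mouth',circ([.541,.022,.092],.022)[:,1].min().round(1))
for L in (.1035,.1075,.1115):
  for th in (-4,-2,0,2,4):
    t=np.radians(th);u=np.array([-np.sin(t),0,np.cos(t)]); G=p+[0,0,.02]
    S=circ(G-(L-.042)*u,.0216,t); S2=circ(G-(L-.041)*u,.0226,t); H=circ(G+(.14-L)*u,.013,t)
    print(L,th,'shoulder far',S2[:,1].min().round(1),S[:,1].min().round(1),'w',np.ptp(S[:,0]).round(1),np.ptp(S2[:,0]).round(1),'handle near',H[:,1].max().round(1))
print([(r,int(g[r,277])) for r in range(150,222)])
print([(r,int(g[r,270])) for r in range(360,410,2)])
for r in (225,230,235,240): print(r,[(k,int(g[r,k])) for k in list(range(232,250))+list(range(304,322))])
E
python3 f.py
```

```text
[0.54344568 0.02180245 0.1551227 ]
hub 188.3 mouth 198.7
0.1035 -4 shoulder far 210.1 212.1 w 70.9 73.9 handle near 389.2
0.1035 -2 shoulder far 206.9 209.0 w 71.1 74.1 handle near 391.3
0.1035 0 shoulder far 203.7 205.9 w 71.4 74.3 handle near 393.2
0.1035 2 shoulder far 200.6 202.8 w 71.6 74.6 handle near 394.9
0.1035 4 shoulder far 197.5 199.7 w 71.9 74.9 handle near 396.4
0.1075 -4 shoulder far 208.4 210.4 w 69.6 72.5 handle near 380.1
0.1075 -2 shoulder far 205.1 207.1 w 69.8 72.7 handle near 381.9
0.1075 0 shoulder far 201.7 203.8 w 70.0 73.0 handle near 383.4
0.1075 2 shoulder far 198.4 200.6 w 70.3 73.2 handle near 384.8
0.1075 4 shoulder far 195.2 197.3 w 70.6 73.6 handle near 386.1
0.1115 -4 shoulder far 206.8 208.8 w 68.3 71.1 handle near 371.7
0.1115 -2 shoulder far 203.3 205.3 w 68.5 71.4 handle near 373.1
0.1115 0 shoulder far 199.8 201.9 w 68.8 71.6 handle near 374.3
0.1115 2 shoulder far 196.3 198.4 w 69.0 71.9 handle near 375.5
0.1115 4 shoulder far 192.9 195.0 w 69.3 72.2 handle near 376.5
[(150, 187), (151, 241), (152, 250), (153, 249), (154, 240), (155, 230), (156
[... 2122 characters left out ...]
(246, 216), (247, 215), (248, 215), (249, 217), (304, 217), (305, 218), (306, 217), (307, 220), (308, 220), (309, 219), (310, 220), (311, 230), (312, 241), (313, 241), (314, 241), (315, 240), (316, 239), (317, 237), (318, 226), (319, 209), (320, 221), (321, 222)]
240 [(232, 219), (233, 221), (234, 220), (235, 215), (236, 226), (237, 236), (238, 237), (239, 239), (240, 239), (241, 232), (242, 215), (243, 212), (244, 215), (245, 216), (246, 217), (247, 217), (248, 222), (249, 222), (304, 219), (305, 218), (306, 219), (307, 221), (308, 221), (309, 222), (310, 224), (311, 230), (312, 239), (313, 238), (314, 239), (315, 238), (316, 234), (317, 220), (318, 205), (319, 218), (320, 218), (321, 218)]
```

```bash
python3 -m pendant '[[[-1,0,-0.5,0,15],[0,0,-0.5,0,15],[0,0,0,0,15]]]'; python3 -m pendant '[[[-1,0,-0.5,0,15],[0,0,-0.5,0,15],[0,0,0,0,15]]]'; python3 -m pendant '[[[0,0.7,0,0,15],[0,0,-1,0,15],[0,0,0,0,15]]]'; python3 d.py side s16.png gauge_line bore_mouth gauge_mid; python3 d.py wrist w16.png gauge_line
```

```text
time_s: 27.45
eef_pos: [0.544, 0.0217, 0.1547]
eef_rot: [0.0, 1.0, -0.008, 0.003]
wrist_force: [3.2, -0.8, 11.1]
opening: 0.287
time_s: 27.82
eef_pos: [0.5439, 0.0217, 0.1545]
eef_rot: [0.0, 1.0, -0.008, 0.004]
wrist_force: [4.6, -0.6, 14.4]
opening: 0.288
time_s: 28.2
eef_pos: [0.5442, 0.0218, 0.154]
eef_rot: [0.001, 1.0, -0.008, 0.004]
wrist_force: [3.5, -1.5, 15.9]
opening: 0.288
gauge_line 0.54 [0.5423 0.0238 0.1004] [254. 204.]
gauge_line 0.49 [ 7.302e-01  2.037e-01 -5.000e-04] [307. 182.]
bore_mouth 0.95 [0.7153 0.0548 0.0436] [311. 206.]
bore_mouth 0.81 [0.5385 0.0257 0.0934] [253. 205.]
gauge_mid 0.5 [0.5393 0.024  0.1331] [252. 196.]
gauge_mid 0.19 [ 0.5528 -0.5119  0.003 ] [275. 414.]
gauge_line 0.61 [0.5373 0.0244 0.0953] [272. 240.]
```

```bash
python3 -m pendant '[[[2,0,0.5,0,15],[1.5,0,0,0,15],[0,0,-1,0,15],[0,0,0,0,15]]]'; python3 -m pendant '[[[1,0,0,0,15],[0,0,-1,0,15],[0,0,0,0,15]]]'; python3 -m pendant '[[[1,0,0,0,15],[0,0,-1,0,15],[0,0,0,0,15]]]'; python3 f.py | sed -n '1,2p;8,12p'; python3 - <<'E'
from h import *
g=cv2.cvtColor(cam('wrist')['img'],cv2.COLOR_RGB2GRAY)
print([(r,int(g[r,277])) for r in range(184,212)],[(r,int(g[r,270])) for r in range(376,392,2)])
E
```

```text
time_s: 29.0
eef_pos: [0.5463, 0.022, 0.1519]
eef_rot: [0.001, 1.0, -0.008, 0.003]
wrist_force: [3.1, -2.4, 10.2]
opening: 0.285
time_s: 29.38
eef_pos: [0.5469, 0.022, 0.151]
eef_rot: [0.001, 1.0, -0.008, 0.002]
wrist_force: [1.8, -2.7, 12.1]
opening: 0.286
time_s: 29.75
eef_pos: [0.5476, 0.022, 0.1502]
eef_rot: [0.001, 1.0, -0.008, 0.002]
wrist_force: [0.4, -3.1, 14.3]
opening: 0.289
[0.54757621 0.02197069 0.15021803]
hub 196.7 mouth 207.2
0.1075 -4 shoulder far 208.6 210.6 w 69.6 72.5 handle near 380.0
0.1075 -2 shoulder far 205.2 207.2 w 69.8 72.7 handle near 381.7
0.1075 0 shoulder far 201.8 203.9 w 70.0 72.9 handle near 383.3
0.1075 2 shoulder far 198.5 200.7 w 70.3 73.2 handle near 384.7
0.1075 4 shoulder far 195.3 197.4 w 70.6 73.5 handle near 386.0
[(184, 150), (185, 118), (186, 118), (187, 115), (188, 119), (189, 119), (190, 119), (191, 117), (192, 120), (193, 120), (194, 120), (195, 119), (196, 120), (197, 159), (198, 241), (199, 248), (200, 248), (201, 246), (202, 245), (203, 244), (204, 242), (205, 240), (206, 222), (207, 153), (208, 114), (209, 109), (210, 111), (211, 198)] [(376, 97), (378, 99), (380, 100), (382, 81), (384, 27), (386, 23), (388, 26), (390, 24)]
```

```bash
python3 -m pendant '[[[0,-0.7,0,0,15],[0.5,0,-1,0,15],[0,0,0,0,15]]]'; python3 -m pendant '[[[-0.8,0,-1,0,15],[0,0,-1,0,15],[0,0,0,0,15]]]'; python3 - <<'E'
from h import *
c=cam('wrist');g=cv2.cvtColor(c['img'],cv2.COLOR_RGB2GRAY)
print([(r,int(g[r,277])) for r in range(192,220)])
a=np.linspace(0,2*np.pi,181)
def far(x,z,r): return np.array([px(c,np.array([x,.022,z])+r*np.array([np.cos(k),np.sin(k),0])) for k in a])[:,1].min().round(1)
for h in (0,2,4,6): print(h,'hub',far(.541,.092,.029),'mouth',far(.541,.092,.022),'ring',far(.541,.092+h/1000,.022),'sh',far(.541,.098+h/1000,.0226),far(.541,.098+h/1000,.0216))
E
```

```text
time_s: 30.22
eef_pos: [0.5486, 0.0217, 0.1491]
eef_rot: [0.0, 1.0, -0.008, 0.003]
wrist_force: [2.9, -0.4, 12.7]
opening: 0.281
time_s: 30.6
eef_pos: [0.5489, 0.0217, 0.1489]
eef_rot: [0.0, 1.0, -0.008, 0.004]
wrist_force: [0.6, 1.0, 20.6]
opening: 0.287
[(192, 116), (193, 116), (194, 117), (195, 112), (196, 114), (197, 121), (198, 114), (199, 118), (200, 157), (201, 241), (202, 247), (203, 247), (204, 246), (205, 245), (206, 243), (207, 241), (208, 237), (209, 217), (210, 134), (211, 108), (212, 105), (213, 202), (214, 214), (215, 214), (216, 212), (217, 215), (218, 214), (219, 213)]
0 hub 199.5 mouth 210.1 ring 210.1 sh 212.2 213.7
2 hub 199.5 mouth 210.1 ring 211.1 sh 213.2 214.7
4 hub 199.5 mouth 210.1 ring 212.1 sh 214.3 215.8
6 hub 199.5 mouth 210.1 ring 213.1 sh 215.3 216.9
```

```bash
python3 -m pendant '[[[0,0,1.5,0,15],[0,0,0,0,15]]]'; python3 -m pendant '[[[0,0,0,0,30],[0,0,0,0,45],[0,0,0,0,45],[0,0,0,0,45]]]'; python3 d.py side s17.png gauge_line bore_mouth gauge_mid; python3 - <<'E'
from h import *
c=cam('wrist','w17.png');g=cv2.cvtColor(c['img'],cv2.COLOR_RGB2GRAY)
print([(r,int(g[r,277])) for r in range(192,222)])
a=np.linspace(0,2*np.pi,181); p=np.array(monitor.get_obs()['eef_pos']);print(p)
def ff(x,z,r): return np.array([px(c,np.array([x,.022,z])+r*np.array([np.cos(k),np.sin(k),0])) for k in a])
print('hub',ff(.541,.092,.029)[:,1].min(),'mouth',ff(.541,.092,.022)[:,1].min(),'sh',ff(.541,.098,.0226)[:,1].min(),'handle end upright',ff(.541,.196,.013)[:,1].max(),ff(.541,.196,.012)[:,1].max(), 'cols',ff(.541,.196,.012)[:,0].min(),ff(.541,.196,.012)[:,0].max())
print([(r,int(g[r,270])) for r in range(300,415,3)])
E
```

```text
time_s: 30.9
eef_pos: [0.5487, 0.0217, 0.149]
eef_rot: [0.0, 1.0, -0.008, 0.004]
wrist_force: [5.1, -0.3, 11.5]
opening: 0.287
time_s: 31.4
eef_pos: [0.5453, 0.0221, 0.1457]
eef_rot: [-0.0, 1.0, -0.008, -0.0]
wrist_force: [-0.2, 0.7, 0.7]
opening: 0.526
gauge_line 0.5 [0.5424 0.0204 0.0954] [254. 206.]
gauge_line 0.39 [ 0.7484 -0.2153 -0.0019] [337. 289.]
bore_mouth 0.93 [0.6431 0.4446 0.0454] [275. 129.]
bore_mouth 0.73 [0.5406 0.0284 0.0951] [253. 204.]
gauge_mid 0.49 [0.5413 0.0266 0.1282] [253. 197.]
[(192, 119), (193, 117), (194, 116), (195, 125), (196, 187), (197, 244), (198, 249), (199, 248), (200, 248), (201, 246), (202, 245), (203, 242), (204, 239), (205, 220), (206, 135), (207, 112), (208, 112), (209, 207), (210, 218), (211, 217), (212, 217), (213, 219), (214, 219), (215, 217), (216, 217), (217, 218), (218, 215), (219, 214), (220, 213), (221, 214)]
[0.5456093  0.02204667 0.1461386 ]
hub 195.16579505358442 mouth 205.93514593101375 sh 208.03937747345873 handle end upright 387.6989370873007 385.5301381563084 cols 241.600363754228 310.790306321031
[(300, 56), (303, 74), (306, 96), (309, 52), (312, 53), (315, 98), (318, 50), (321, 51), (324, 52), (327, 68), (330, 88), (333, 103), (336, 103), (339, 104), (342, 107), (345, 107), (348, 104), (351, 102), (354, 100), (357, 103), (360, 100), (363, 107), (366, 105), (369, 106), (372, 103), (375, 100), (378, 104), (381, 100), (384, 26), (387, 30), (390, 17), (393, 22), (396, 26), (399, 26), (402, 21), (405, 25), (408, 26), (411, 17), (414, 23)]
```

```bash
python3 -m pendant '[[[0,0,10,0,60],[0,0,30,0,60],[0,0,45,0,60],[0,0,50,0,60],[-40,0,20,0,60],[-40,0,0,0,60],[0,0,0,0,60],[0,0,0,0,60]]]'; python3 d.py side s18.png gauge_line bore_mouth gauge_mid flange_mid step_gauge_mid; python3 d.py wrist w18.png gauge_line bore_mouth gauge_mid flange_mid home; python3 d.py top t18.png gauge_line gauge_mid flange_mid step_gauge_mid caliper
```

```text
time_s: 32.65
eef_pos: [0.4662, 0.0219, 0.302]
eef_rot: [0.0, 1.0, -0.008, 0.001]
wrist_force: [0.7, -0.6, 0.1]
opening: 0.702
gauge_line 0.91 [0.5417 0.0235 0.0961] [254. 205.]
gauge_line 0.47 [ 0.565  -0.2645  0.0023] [271. 311.]
bore_mouth 0.92 [0.5375 0.0276 0.0936] [252. 205.]
bore_mouth 0.72 [0.7126 0.3245 0.0412] [298. 150.]
gauge_mid 0.64 [0.5379 0.0235 0.1327] [252. 197.]
flange_mid 0.96 [0.6459 0.4406 0.0208] [276. 135.]
flange_mid 0.86 [0.5371 0.0253 0.0742] [252. 210.]
step_gauge_mid 0.62 [ 0.5944 -0.2111  0.1035] [280. 271.]
step_gauge_mid 0.37 [ 0.567  -0.2639  0.0013] [271. 311.]
gauge_line 0.61 [0.5406 0.0246 0.0911] [273. 105.]
bore_mouth 0.16 [ 0.5087  0.1282 -0.0044] [196. 130.]
gauge_mid 0.89 [0.5407 0.0232 0.125 ] [274. 106.]
gauge_mid 0.39 [ 0.5135  0.1274 -0.0045] [196. 127.]
flange_mid 0.62 [0.7204 0.0528 0.0236] [254. 185.]
flange_mid 0.61 [0.7098 0.3243 0.0185] [181. 187.]
step_gauge_mid 0.72 [ 0.5913 -0.2167  0.1015] [329. 218.]
caliper 0.92 [0.428  0.1354 0.0539] [228. 264.]
```

```bash
python3 - <<'E'
from h import *
c=cam('wrist'); im=cv2.imread('pics/w18.png'); g=cv2.cvtColor(c['img'],cv2.COLOR_RGB2GRAY)
a=np.linspace(0,2*np.pi,181)
def ff(x,y,z,r): 
    q=np.array([px(c,np.array([x,y,z])+r*np.array([np.cos(k),np.sin(k),0])) for k in a]); return q.min(0).round(1),q.max(0).round(1)
for n,z,r in (('hub',.092,.029),('mouth',.092,.022),('sh',.098,.0226),('sh+3',.101,.0226),('end',.196,.013),('end+3',.199,.013)): print(n,ff(.541,.022,z,r))
print([(r,int(g[r,274])) for r in range(60,175,1)])
for r in (108,112,135,142,148): print(r,[(k,int(g[r,k])) for k in range(236,314,1)] if r in(112,142) else '')
E
```

```text
hub (array([246.5,  73.9]), array([303.6, 133.8]))
mouth (array([253.4,  81.5]), array([296.7, 126.9]))
sh (array([252.4,  80.5]), array([297.7, 128. ]))
sh+3 (array([252.2,  80.4]), array([297.9, 128.2]))
end (array([256.4,  87.8]), array([292.7, 125.7]))
end+3 (array([256.1,  87.7]), array([292.9, 126.1]))
[(60, 201), (61, 194), (62, 195), (63, 194), (64, 198), (65, 202), (66, 212), (67, 213), (68, 225), (69, 230), (70, 233), (71, 235), (72, 233), (73, 224), (74, 140), (75, 203), (76, 234), (77, 238), (78, 240), (79, 240), (80, 238), (81, 207), (82, 199), (83, 198), (84, 196), (85, 194), (86, 190), (87, 192), (88, 191), (89, 134), (90, 92), (91, 96), (92, 106), (93, 108), (94, 113), (95, 111), (96, 108), (97, 110), (98, 104), (99, 103), (100, 106), (101, 107), (102, 110), (103, 107), (104, 108), (105, 108), (106, 109), (107, 108), (108, 105), (109, 106), (110, 110), (111, 104), (112, 108), (113, 105), (114, 106), (115, 105), (116, 107), (117, 104), (118, 105), (119, 102), (120, 102), (121, 101), (122, 105), (123, 107), (124, 98), (125, 86), (126, 109), (127, 189), (128, 200), (129,
[... 1676 characters left out ...]
, 236), (255, 234), (256, 232), (257, 231), (258, 235), (259, 238), (260, 237), (261, 235), (262, 236), (263, 237), (264, 238), (265, 237), (266, 237), (267, 236), (268, 237), (269, 235), (270, 232), (271, 231), (272, 233), (273, 230), (274, 228), (275, 214), (276, 205), (277, 190), (278, 146), (279, 85), (280, 73), (281, 73), (282, 72), (283, 73), (284, 73), (285, 74), (286, 82), (287, 140), (288, 198), (289, 207), (290, 200), (291, 204), (292, 196), (293, 192), (294, 194), (295, 199), (296, 209), (297, 229), (298, 234), (299, 232), (300, 216), (301, 156), (302, 109), (303, 91), (304, 87), (305, 85), (306, 84), (307, 85), (308, 84), (309, 86), (310, 83), (311, 82), (312, 85), (313, 86)]
148
```

```bash
python3 -c "
from bench import order,monitor
print(monitor.get_obs()['time_s']); print(order.hand_in())"
```

```text
33.6
the job is handed in; nothing more can be done
None
```

I slid the flange along the fence until the wrist force rose at the end stop, then stood the taper gauge upright in its bore and let go. I handed the job in at 33.6 s, and no verdict is reported.

To get the gauge upright, I lifted it out of the rest and pivoted it in the jaws against the fence. I then lowered it cone first into the bore. It bound on the bore wall a few millimetres short, so I worked it down with small sideways moves and about 20 N of push before releasing it.

**Last checks:**
- **Flange:** the ring edges in the last wrist picture fit a flange at about (0.541, 0.022) within 1 mm, matching the expected home point. The networks' y readings were 3 to 6 mm higher.
- **Gauge tilt:** the top of the handle is within about 1 mm of straight above the bore, so the tilt is roughly 0.5 to 1°.
- **Gauge depth:** the shoulder's position against the bore mouth puts the gauge within about 2 mm of fully home. The wrist network put the gauge line at z = 0.091 m, against 0.092 m expected.
- **Other items:** the networks found the stepped gauge and the caliper within a few millimetres of where they started. I did not measure the other bystanders again.

**Disagreements and gaps:**
- The side camera network read the gauge line about 4 mm higher, at z = 0.096 m, which is near its stated accuracy.
- The estimates of how far down the gauge was gripped differed by several millimetres, from 108 to 117 mm above the tip.
- My 12 picture views were used up before release, so the final checks are numeric only.

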